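Show where the green grip ring is to be stowed

ROBOT

A 6-joint arm with a two-finger parallel gripper is mounted at the origin on the work surface. World frame = base frame: x ahead of the robot, y to its left, z up, the work surface at z = 0. Lengths are in m, angles in rad, forces in N, time in s.
With the tool pointing down it reaches from about 0.25 to 0.85 m from the base axis. Payload 12.5 kg.
Tool frame: the origin (TCP) lies between the finger pads; the fingertips stand 17 mm ahead of it and the grasp point (between the pads) lies 2 mm behind it (env.finger_overhang is the distance from the TCP to the fingertips, in m); z points along the fingers, y is the line along which they close (so a half turn about z gives the same grasp; the last joint's range is limited). The gripper opens to 93 mm and grips with 3 to 60 N. Pads are 15 mm wide; open, the fingers measure 128 mm over their backs; the gripper's body (75 mm by 188 mm) begins 65 mm behind the grasp point.
Start: joints at [-1.305, 0.351, 1.652, -0, 1.139, -0.085], TCP at [0.189, -0.516, 0.21] pointing down, gripper open.
Joint ranges: [-2.75, 2.75], [-0.79, 2.1], [0.01, 2.65], [-1.57, 4.71], [0.07, 3.14], [-2.87, 2.87]. Speed limits (rad/s): [2.22, 2.22, 2.79, 3.14, 3.14, 3.14].

INTERFACE

Orientations are given as a unit quaternion [w, x, y, z].
In Python, from workcell import env gives the robot as it stands.
- The arm moves only by the shell command python3 -m inch 'ROWS' [FORCE]. ROWS is JSON, one flat list of numbers, 7 for each row, row after row: the shift along the world's x, y, z in mm, then the turn, a rotation vector about the world's x, y, z in degrees, then the opening, from 0 (shut) to 1 (fully open). In form: [x, y, z, wx, wy, wz, fingers, x, y, z, wx, wy, wz, fingers, ...]. A call has 1 to 10 rows; each row is the pose to reach, as a shift and turn from the pose commanded when the call began; what a row does not reach only later rows make up. A row lasts 1/12 s, in which the tool goes at most 41.7 mm and 7.16 degrees, less where a joint would pass 70% of its speed; a pose out of reach is approached as far as the arm can. A call with a gripper value outside its range is refused whole. The fingers move at their own pace and stop on an object; FORCE is the grip in N (left out, the last holds). Time passes only in rows, so rows that repeat a pose let the fingers close. It gives the time, the measured TCP pose, the force, the opening and the grip force at its end, in the units of the state.
- env.state(): the state, without advancing time (a new reading comes with each control period).
- env.read_camera(name): name is "scene" or "side" or "wrist"; returns the picture (384x512x3 uint8, red, green, blue); there is no depth.
- env.camera_model(name): a dict with "K" (3x3 intrinsics, pixels), "k1" (the pictures are not rectified: a ray, as slopes to the right and down, at radius r is drawn at 1 + k1 r^2 times it, then the intrinsics apply), "position" and "rotation" of the camera in the world. Camera axes: x right, y down, z forward; pixel columns grow to the right and rows downward; lengths in m; the calibration is good to about 2 mm. A picture is of the moment at which its call begins: read the wrist's pose just before it. camera_model takes no time and is no camera call; for the wrist camera it gives the pose at the moment of the call.
- env.finish_job(): hands the job in; it is judged then, once.
Trained networks look in the newest picture that a camera, given by its name, has taken for a name from the list of things; names that differ only in an ending like _2 or _b are one class to them, and where a whole thing is asked for, a point or a joint stands for the part that bears it (a point fixed in the world has none). Each returns a list of dicts, best first, with "confidence" (0 to 1); they miss things now and then, are a little off and sometimes report something else, mostly with a low value. They report only what shows in the picture. A call takes as long as a camera call. They do not tell look-alikes from the thing itself.
- env.silhouettes(thing, camera): "mask" (384x512 bool, what is visible of it) and "xy" ([column, row] in pixels, amid what is visible of it).
The state is a dict: "t": time; "joint_positions": joint angles; "qd": joint speeds; "effort": joint torques, N m; "ee_pos": TCP position; "tool_rot": TCP orientation; "ft_force": force on the tool from outside, world axes, zero at the start; "moment": the same for the moment, N m; "gripper_width": finger opening in m; "finger_force": force on a finger pad.
Only numpy, scipy, OpenCV 4.12 (cv2) and the standard library are available. Lean on these libraries where they do the work, as an engineer would, in place of code of your own. Each camera call takes 0.05 s, during which the arm holds its last target. There are 200 camera calls.

TASK

Show a housemate where the green grip ring belongs: with the fingertips push the sliding lid of the wooden box fully open, then point straight at the green ring from about 3 cm above it for two seconds, then point down into the opened box, with the fingertips about 3 cm above the middle of the opening, for two seconds. Touch nothing while pointing, do not point at the grey ring, never touch or move the rings, blocks, mug or lantern, and leave the lid open.

Things in the scene. Friction and masses are not known exactly. Their poses are not given: they have to be found in the camera images.
- box: Wooden box, fixed to the table, 190 (its x) x 136 (its y) x 75 mm high without the lid; side rails along its x reach 91 mm. Origin at the centre of its underside, z up. Turned up to 0.3 rad about vertical; its +x points away from the robot.
- box_lid (a joint): Travel of the box's sliding lid in m along the box's +x: 0 shut, 0.105 fully open (end stop). It starts between 0 and 0.025. It slides with about 2 N of friction and stays where it is left.
- lid_step (a point): On the lid (moves with it): the middle of the upright face of the finger step, a dark bar 100 mm wide (along the box's y) whose face looks to the box's -x; push it to +x. The face stands 16 mm above the lid's top, this point 8 mm above the lid's top and 92 mm above the table. Before the face lies 36 mm of flat lid; behind it a ramp slopes down. Axes as the box's.
- box_mouth (a point): Middle of the part of the box's mouth that is uncovered when the lid is fully open, at the rim, 75 mm above the table (covered by the 8 mm lid while shut). That opening is about 100 mm along the box's x and 112 mm along its y. Axes as the box's.
- green_ring: Green hard grip ring lying flat on a bamboo block: 70 mm outside, 42 mm hole, 25 mm high. Origin at the centre of its underside, 75 mm above the table; its top is 100 mm above the table.
- grey_ring: Grey ring of the same size lying flat on the other block; not to be pointed at. Origin at the centre of its underside.
- block_green: Bamboo yoga block under the green ring, 225 (x) x 115 (y) x 75 mm high, loose, 0.9 kg. Origin at the centre of its underside.
- block_grey: The other bamboo yoga block, the same size, under the grey ring. Origin at the centre of its underside.
- mug: White ceramic mug, 82 mm wide, 95 mm high, handle at its +y, loose, beyond the work. Origin at the centre of its underside.
- lantern: Aluminium lantern, 120 x 120 mm, 241 mm high with its bail, loose, on the far left; its small glazed door on its -x face may stand ajar by up to 90 mm. Origin at the centre of its underside.
Mind the look-alikes: they are no part of the job. Of the things that look like the green_ring, the middle-sized one is meant.

How it is judged:
On the way, in this order (a step that is already met when the one before it is completed fails the run):
1. the lid has been pushed open (value of joint box_lid above 0.09 m), for 0.2 s.
2. the fingertips dwell just above the green ring, touching nothing, with the lid open (horizontal distance between the grasp point and green_ring below 0.03 m and z of the grasp point in the frame of green_ring between 0.035 and 0.115 m and contact force between the fingers and anything else below 0.3 N and value of joint box_lid above 0.09 m), for 1.5 s.
3. the fingertips dwell just above the opening of the box, touching nothing, with the lid open (horizontal distance between the grasp point and box_mouth below 0.035 m and z of the grasp point in the frame of box_mouth between -0.01 and 0.095 m and contact force between the fingers and anything else below 0.3 N and value of joint box_lid above 0.09 m), for 1.5 s.
At the end, for the whole second after the job is handed in: The lid is open by more than 90 mm of its 105 mm, and the rings, blocks, mug and lantern are within 8 mm of where they started (value of joint box_lid above 0.09 m and distance of each of green_ring, grey_ring, block_green, block_grey, mug, lantern from where it was at the start of the episode below 0.008 m); the robot touches nothing.
It fails at once if a ring is touched, moved or lifted (contact force between any of the arm, the fingers and green_ring above 0.5 N or distance of any of green_ring, grey_ring from where it was at the start of the episode above 0.008 m or contact force between any of the arm, the fingers and grey_ring above 0.5 N).
It fails at once if a bamboo block is touched, moved or lifted (contact force between any of the arm, the fingers and block_green above 0.5 N or distance of any of block_green, block_grey from where it was at the start of the episode above 0.008 m or contact force between any of the arm, the fingers and block_grey above 0.5 N).
It fails at once if the mug or the lantern is touched, moved or lifted (contact force between any of the arm, the fingers and mug above 0.5 N or distance of any of mug, lantern from where it was at the start of the episode above 0.008 m or contact force between any of the arm, the fingers and lantern above 0.5 N).
It fails at once if the fingertips point at the grey ring (grasp point within 25 mm of its axis and 55 mm of its top) (horizontal distance between the grasp point and grey_ring below 0.025 m and z of the grasp point in the frame of grey_ring between 0 and 0.08 m).
It also fails if it takes over 61 s, if anything falls off the work surface, if the arm or the gripper's body presses on something with over 40 N, if the wrist force passes 120 N, or if a joint passes its speed limit or range.

## Working session

There is one attempt and no reset: what is moved stays moved. The work goes in short steps, Python scripts to look and compute and a shell command to move; the robot and the scene stay as the last step left them, time stands still between calls to the robot, and variables do not carry over. Pictures are saved under pics/ and viewed, at most 10 in all, crops included, and the job is handed in when it is done.

```bash
mkdir -p pics
cat > h.py <<'E'
import numpy as np, cv2
from workcell import env
def ray(cam,uv,z):
    m=env.camera_model(cam);K=np.array(m["K"]);k=m["k1"]
    d=np.array([(uv[0]-K[0,2])/K[0,0],(uv[1]-K[1,2])/K[1,1]])
    u=d.copy()
    for _ in range(20): u=d/(1+k*(u@u))
    r=np.array(m["rotation"])@np.array([u[0],u[1],1]);p=np.array(m["position"])
    return p+r*(z-p[2])/r[2]
def proj(cam,P):
    m=env.camera_model(cam);K=np.array(m["K"])
    c=np.array(m["rotation"]).T@(np.array(P)-m["position"]);u=c[:2]/c[2]
    u=u*(1+m["k1"]*(u@u)); return K[:2,:2]@u+K[:2,2]
def save(cam,n):
    im=env.read_camera(cam);cv2.imwrite(f"pics/{n}.png",im[:,:,::-1]);return im
E
python3 - <<'E'
from h import *
a=save("scene","s");b=save("side","d")
cv2.imwrite("pics/both.png",cv2.resize(np.vstack([a,b])[:,:,::-1],(450*1,675))[:600] if 0 else np.hstack([cv2.resize(x,(400,300)) for x in (a,b)])[:,:,::-1])
for c in ("scene","side"):
    m=env.camera_model(c);print(c,np.round(m["position"],3),np.round(m["rotation"],2).tolist())
    for t in ("green_ring","grey_ring","box","lid_step","block_green","mug","lantern"):
        for o in env.silhouettes(t,c)[:4]:
            xy=o["xy"];print(t,np.round(xy),round(o["confidence"],2),int(o["mask"].sum()),np.round(ray(c,xy,0.1)[:2],3))
print(env.state()["t"])
E
```

```text
scene [1.319 0.371 0.64 ] [-0.27, 0.52, 0.72, -0.36]Traceback (most recent call last):
  File "<stdin>", line 8, in <module>
  File "h.py", line 8, in ray
    r=np.array(m["rotation"])@np.array([u[0],u[1],1]);p=np.array(m["position"])
      ~~~~~~~~~~~~~~~~~~~~~~~^~~~~~~~~~~~~~~~~~~~~~~~
ValueError: matmul: Input operand 1 has a mismatch in its core dimension 0, with gufunc signature (n?,k),(k,m?)->(n?,m?) (size 3 is different from 4)
```

View pics/s.png

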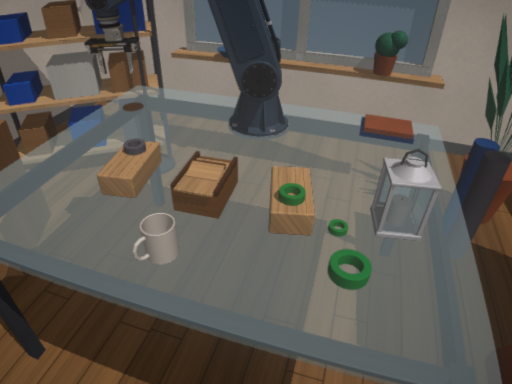

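View pics/d.png

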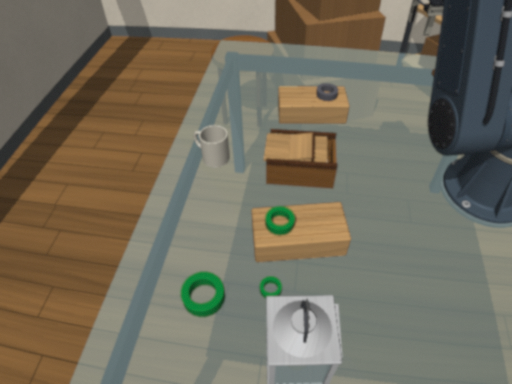

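The scene picture, taken from the far side, shows three green rings. One is on the bamboo block at (292,194), a small one is on the table at (339,228) and a large one is on the table at (350,268). The side picture shows the same three at (281,220), (271,286) and (203,294). I want the middle-sized one on the block. The grey ring is at (134,146) in the scene picture, and the box is at (207,183).

```bash
sed -i 's/^import numpy.*/&\nfrom scipy.spatial.transform import Rotation as R/; s/np.array(m\["rotation"\])/R.from_quat(m["rotation"],scalar_first=True).as_matrix()/' h.py
python3 - <<'E'
from h import *
H=dict(green_ring=.0875,grey_ring=.0875,box=.045,lid_step=.09,block_green=.0375,mug=.05,lantern=.1)
for c in ("scene","side"):
    im=save(c,c+"2")
    for t in H:
        for o in env.silhouettes(t,c)[:4]:
            xy=o["xy"];ys,xs=np.where(o["mask"]);print(c,t,np.round(xy),round(o["confidence"],2),len(xs),np.round(ray(c,xy,H[t])[:2],3))
            if t in("lid_step","box"): np.save(f"pics/{c}_{t}.npy",o["mask"])
s=cv2.imread("pics/scene2.png")[130:245,90:330];d=cv2.imread("pics/side2.png")[75:270,235:365]
s=cv2.resize(s,None,fx=3,fy=3,interpolation=2);d=cv2.resize(d,None,fx=3,fy=3,interpolation=2)
cv2.imwrite("pics/sc.png",s);cv2.imwrite("pics/dc.png",d);print(env.state()["t"])
E
```

```text
scene green_ring [341. 226.] 0.83 263 [0.66  0.399]
scene green_ring [291. 196.] 0.61 495 [0.58  0.261]
scene green_ring [351. 274.] 0.6 1287 [0.801 0.433]
scene grey_ring [133. 147.] 0.62 262 [ 0.485 -0.276]
scene box [208. 185.] 0.68 3192 [0.547 0.008]
scene lid_step [202. 175.] 0.59 1390 [0.568 0.003]
scene lid_step [162. 238.] 0.18 1741 [0.829 0.02 ]
scene block_green [291. 208.] 0.92 2345 [0.569 0.262]
scene block_green [206. 187.] 0.68 3236 [0.548 0.003]
scene mug [161. 237.] 0.59 1796 [ 0.791 -0.01 ]
scene lantern [400. 196.] 0.8 4511 [0.504 0.537]
side green_ring [202. 302.] 0.74 1222 [0.698 0.486]
side green_ring [280. 222.] 0.65 693 [0.568 0.263]
side green_ring [270. 285.] 0.65 348 [0.567 0.427]
side grey_ring [327.  90.] 0.75 340 [ 0.476 -0.285]
side grey_ring [308. 106.] 0.16 2267 [ 0.531 -0.192]
side box [304. 154.] 0.68 3777 [ 0.529 -0.016]
side lid_step [298. 147.] 0.79 1470 [0.547 0.003]
side block_green [309. 235.] 0.67 4321 [0.496 0.255]
side mug [214. 146.] 0.7 1090 [ 0.794 -0.01 ]
side lantern [305. 338.] 0.61 6263 [0.489 0.532]
0.95
```

View pics/sc.png

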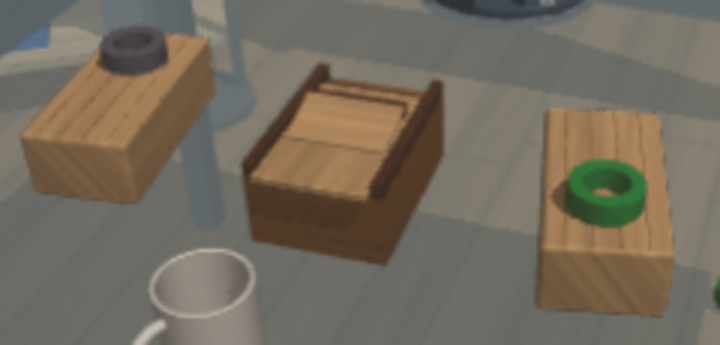

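View pics/dc.png

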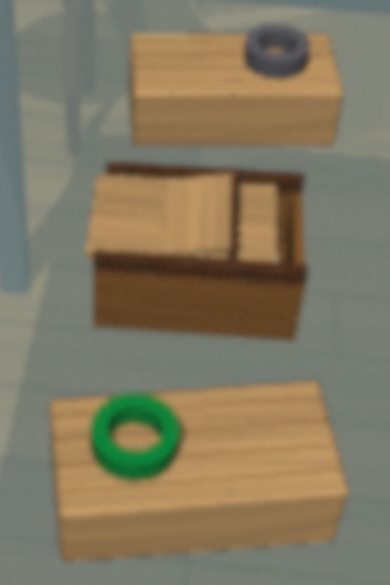

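The crops confirm the choice: the green ring lies on its block. The box lid is slightly open, with the gap at the robot end, and the dark step edge is about a third of the way along the box. Next I fit the box pose from the rail corners.

Run:
```python
from h import *
from scipy.optimize import least_squares
C=lambda o,p:(np.array(p)/3+o)
S=lambda *p:C((90,130),p);D=lambda *p:C((235,75),p)
Q=[("scene",S(248,168),95,-68,.091),("scene",S(322,66),-95,-68,.091),("scene",S(376,190),95,68,.091),("scene",S(441,82),-95,68,.091),
("scene",S(253,238),95,-68,0),("scene",S(385,264),95,68,0),
("side",D(107,163),95,-68,.091),("side",D(303,176),-95,-68,.091),("side",D(305,272),-95,68,.091),("side",D(95,326),95,68,0),("side",D(296,338),-95,68,0)]
def P(v,x,y,z): c,s=np.cos(v[2]),np.sin(v[2]);return [v[0]+c*x-s*y,v[1]+s*x+c*y,z]
f=lambda v:np.concatenate([proj(c,P(v,x/1e3,y/1e3,z))-p for c,p,x,y,z in Q])
r=least_squares(f,[.53,0,0.0],loss="soft_l1");v=r.x;print(np.round(v,3));print(np.round(r.fun.reshape(-1,2),1).tolist())
for c,p,z in [("side",D(235,175),.1),("side",D(232,255),.1),("scene",S(318,87),.1),("scene",S(405,103),.1),("side",D(280,185),.083),("side",D(278,262),.083)]:
    w=ray(c,p,z)[:2]-v[:2];cc,s=np.cos(v[2]),np.sin(v[2]);print(c,np.round(ray(c,p,z)[:2],3),np.round([cc*w[0]+s*w[1],-s*w[0]+cc*w[1]],3))
# rings: ellipse of mask outline top -> use centroid colour
for c in("scene","side"):
    im=cv2.imread(f"pics/{c}2.png").astype(int);m=((im[:,:,1]-im[:,:,2]>40)&(im[:,:,1]-im[:,:,0]>30)).astype(np.uint8)
    n,l,st,ce=cv2.connectedComponentsWithStats(m)
    for i in range(1,n):
        if st[i,4]>80:
            x,y,w,h=st[i,:4];print(c,st[i],np.round(ray(c,(x+w/2-.5,y+h/2-.5),.0875)[:2],3))
s=env.state();print(s["ee_pos"],s["tool_rot"])
```

```text
[0.537 0.001 0.041]
[[-2.4, -2.5], [-0.7, -1.7], [2.0, -1.6], [1.1, -0.8], [-0.4, 0.1], [0.3, 0.1], [-0.6, -1.1], [0.0, -1.1], [0.6, 0.4], [-1.3, 0.3], [-0.9, 1.3]]
side [ 0.509 -0.047] [-0.03  -0.047]
side [0.506 0.061] [-0.029  0.061]
scene [ 0.507 -0.044] [-0.031 -0.043]
scene [0.508 0.049] [-0.027  0.049]
side [ 0.465 -0.059] [-0.074 -0.057]
side [0.464 0.046] [-0.071  0.048]
scene [280 184  25  21 287] [0.571 0.261]
scene [329 219  19  17 166] [0.664 0.392]
scene [330 250  42  39 873] [0.788 0.432]
side [266 206  29  28 501] [0.568 0.257]
side [ 181  272   43   45 1167] [0.703 0.468]
side [259 276  23  21 292] [0.568 0.43 ]
[ 0.18902624 -0.51649318  0.21003372] [2.77235741e-06 9.84657458e-01 1.74498399e-01 9.45262799e-06]
```

The step face is at about (0.507, 0.001), the box yaw is about 0.04 rad and the green ring is at about (0.570, 0.260). I'll move over the lid in front of the step with the fingers shut.

```bash
python3 -m inch '[140,258,0,0,0,-9,0,140,258,0,0,0,-9,0,140,258,0,0,0,-9,0,140,258,0,0,0,-9,0,140,258,0,0,0,-9,0,140,258,0,0,0,-9,0,140,258,0,0,0,-9,0,140,258,0,0,0,-9,0,140,258,0,0,0,-9,0,140,258,0,0,0,-9,0]' 10; python3 -m inch '[140,258,-40,0,0,-9,0,140,258,-40,0,0,-9,0,140,258,-40,0,0,-9,0,140,258,-40,0,0,-9,0,140,258,-40,0,0,-9,0,140,258,-40,0,0,-9,0,140,258,-40,0,0,-9,0,140,258,-40,0,0,-9,0,140,258,-40,0,0,-9,0,140,258,-40,0,0,-9,0]'
python3 - <<'E'
from h import *
save("wrist","w1");print(env.state()["ee_pos"],env.state()["tool_rot"])
a=cv2.imread("pics/w1.png");save("side","d3");b=cv2.imread("pics/d3.png")
cv2.imwrite("pics/m.png",np.hstack([cv2.resize(a,(400,300)),cv2.resize(b[75:270,235:365],(400,600))[0:300]]) if 0 else np.hstack([cv2.resize(a,(448,336)),cv2.resize(b[80:248,225:400],(350,336))]))
E
```

```text
t: 1.78
ee_pos: [0.3291, -0.2588, 0.2102]
tool_rot: [0.0, 0.995, 0.097, 0.0]
ft_force: [-0.3, -0.8, -0.9]
gripper_width: 0.0308
finger_force: 0.0
t: 2.62
ee_pos: [0.4689, -0.0017, 0.1697]
tool_rot: [0.0, 1.0, 0.018, -0.0]
ft_force: [0.0, -0.1, -0.2]
gripper_width: 0.0004
finger_force: 0.0
[ 0.46874176 -0.0021285   0.16996599] [ 1.47774535e-04  9.99843586e-01  1.76839283e-02 -2.43946936e-04]
```

View pics/m.png

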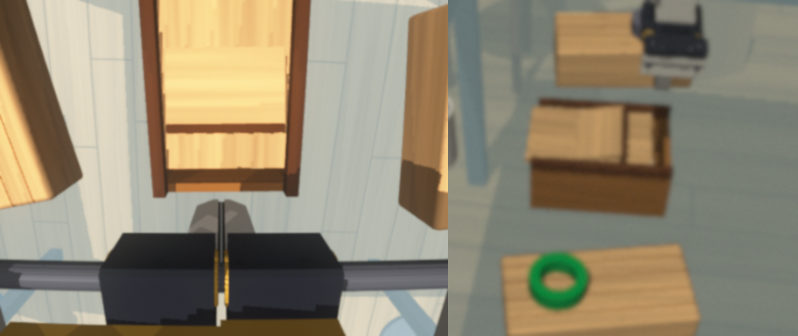

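The wrist view shows the box nearly aligned with the tool. The dark step face spans display (165–287, 125–132), and the rail ends are at (160,195) and (292,195).

Run:
```python
from h import *
k=512/448
g=lambda u,v,z:np.round(ray("wrist",(u*k,v*k),z)[:2],4)
print("face top",g(165,125,.1),g(287,125,.1),"bottom",g(166,132,.084),g(286,132,.084))
print("lid rear",g(167,169,.084),g(286,169,.084),"rails",g(153,195,.091),g(299,195,.091),g(140,0,.091),g(307,0,.091))
print("fingertip",proj("wrist",env.state()["ee_pos"]+np.array([0,0,-.017]))/k)
```

```text
face top [0.5112 0.0459] [ 0.5147 -0.0565] bottom [0.5025 0.0481] [ 0.5062 -0.0598]
lid rear [0.4677 0.0478] [ 0.4715 -0.0631] rails [0.4441 0.0601] [ 0.4486 -0.0761] [0.6084 0.0661] [ 0.6129 -0.0656]
fingertip [220.60204906 198.19064647]
```

```bash
python3 -m inch '[6,-3,-20,0,0,0,0,6,-3,-40,0,0,0,0,6,-3,-55,0,0,0,0,6,-3,-60,0,0,0,0,6,-3,-63,0,0,0,0,6,-3,-63,0,0,0,0,6,-3,-63,0,0,0,0]'; python3 -m inch '[10,0,0,0,0,0,0,20,1,0,0,0,0,0,30,1,0,0,0,0,0,40,1,0,0,0,0,0,50,2,0,0,0,0,0,60,2,0,0,0,0,0,60,2,0,0,0,0,0]'
```

```text
t: 3.3
ee_pos: [0.4754, -0.004, 0.1079]
tool_rot: [0.0, 1.0, 0.018, 0.001]
ft_force: [-0.2, -0.4, -0.1]
gripper_width: 0.0005
finger_force: 0.0
t: 3.88
ee_pos: [0.5374, -0.0015, 0.1078]
tool_rot: [0.0, 1.0, 0.018, 0.001]
ft_force: [0.5, -0.2, -0.1]
gripper_width: 0.0002
finger_force: 0.0
```

Run:
```python
from h import *
save("wrist","w2");a=cv2.imread("pics/w2.png");save("side","d4");b=cv2.imread("pics/d4.png")
cv2.imwrite("pics/m2.png",np.hstack([cv2.resize(a,(448,336)),cv2.resize(b[80:248,225:400],(350,336))]))
print(env.state()["ft_force"],env.state()["ee_pos"])
```

```text
[-0.29337532  0.93568166  0.24256978] [ 0.5353603  -0.00146517  0.10730868]
```

View pics/m2.png

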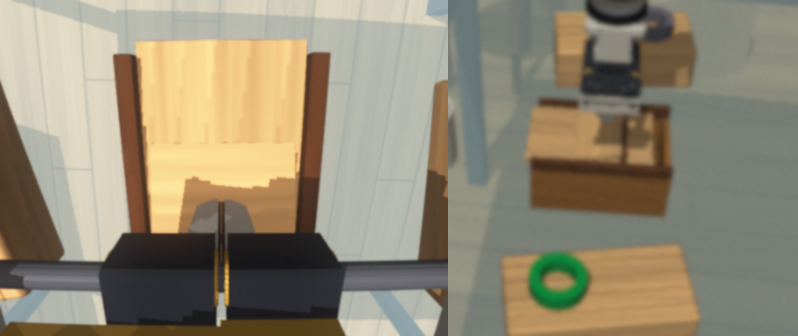

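Run:
```python
from h import *
print(env.finger_overhang)
save("scene","s5")
b=cv2.imread("pics/d4.png");a=cv2.imread("pics/s5.png")
e=env.state()["ee_pos"];
for c in("side","scene"): print(c,proj(c,e-[0,0,.017]),proj(c,e))
cv2.imwrite("pics/m3.png",np.hstack([cv2.resize(b[85:195,250:350],(400,440),interpolation=2),cv2.resize(a[120:230,160:260],(400,440),interpolation=2)]))
```

```text
0.017
side [302.75305696 145.88483273] [303.18828601 141.26284771]
scene [205.57664927 168.97540486] [205.23480663 163.96384753]
```

View pics/m3.png

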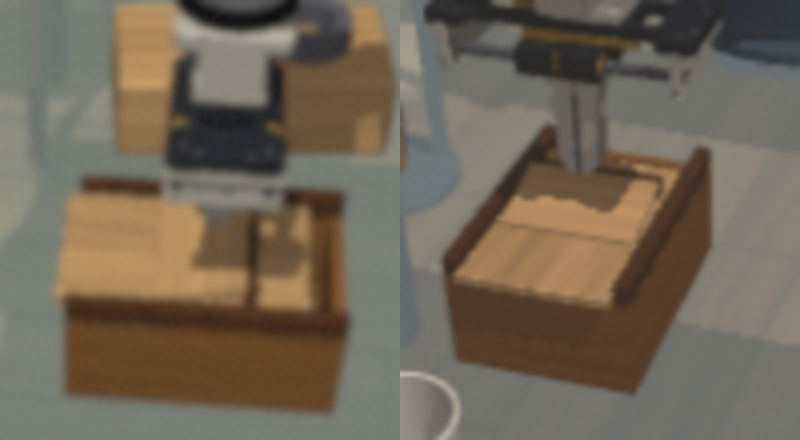

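The close crops show the fingers over the ramp with the lid unmoved. The true tips sit near the nominal TCP, at (304,140) in the side picture and (205,163) in the scene picture, about 17 mm higher than nominal. They passed over the step, so I'll go back and descend carefully while watching the force.

```bash
python3 -m inch '[0,0,20,0,0,0,0,-20,0,25,0,0,0,0,-40,-1,25,0,0,0,0,-57,-2,20,0,0,0,0,-57,-2,10,0,0,0,0,-57,-2,0,0,0,0,0,-57,-2,0,0,0,0,0]'; python3 -m inch '[0,0,-3,0,0,0,0,0,0,-6,0,0,0,0,0,0,-6,0,0,0,0]';python3 -m inch '[0,0,-2,0,0,0,0,0,0,-4,0,0,0,0,0,0,-4,0,0,0,0]'
python3 - <<'E'
from h import *
save("side","d6");e=env.state()["ee_pos"];print(env.state()["ft_force"],proj("side",e-[0,0,.017]),proj("side",e))
b=cv2.imread("pics/d6.png");cv2.imwrite("pics/m4.png",cv2.resize(b[85:195,250:350],(500,550),interpolation=2))
E
```

```text
t: 4.62
ee_pos: [0.4777, -0.0034, 0.1053]
tool_rot: [-0.0, 1.0, 0.018, -0.001]
ft_force: [-1.4, -0.0, -1.3]
gripper_width: 0.0002
finger_force: 0.0
t: 4.87
ee_pos: [0.4782, -0.0035, 0.1004]
tool_rot: [-0.0, 1.0, 0.018, -0.0]
ft_force: [-0.2, 0.5, 0.2]
gripper_width: 0.0003
finger_force: 0.0
t: 5.12
ee_pos: [0.478, -0.0035, 0.0967]
tool_rot: [-0.0, 1.0, 0.018, -0.0]
ft_force: [-0.2, 0.7, 0.1]
gripper_width: 0.0004
finger_force: 0.0
[0.30957737 0.50934405 0.50411264] [323.0003385  150.11101885] [323.67493989 145.55651995]
```

View pics/m4.png

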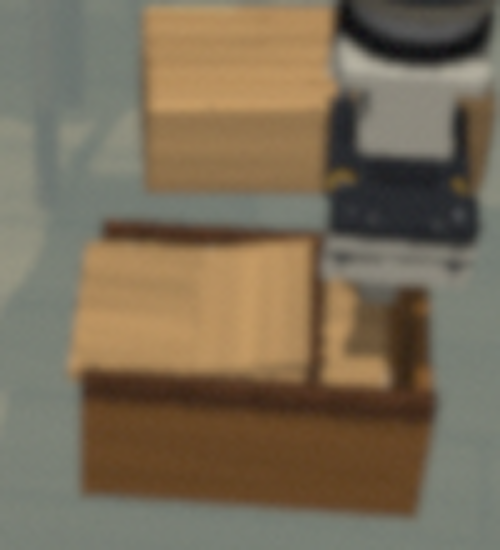

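The tip shows at (326,145) with no contact, although its nominal height would already be inside the lid. That confirms the tips are about 17 mm higher, so I'll lower further in small steps.

```bash
python3 -m inch '[0,0,-2,0,0,0,0,0,0,-3,0,0,0,0,0,0,-3,0,0,0,0]'; python3 -m inch '[0,0,-2,0,0,0,0,0,0,-2,0,0,0,0]'; python3 -m inch '[8,0,0,0,0,0,0,16,0,0,0,0,0,0,24,1,0,0,0,0,0,32,1,0,0,0,0,0,36,1,0,0,0,0,0]'
```

```text
t: 5.42
ee_pos: [0.4779, -0.0035, 0.0939]
tool_rot: [-0.0, 1.0, 0.018, -0.0]
ft_force: [0.3, 1.1, 0.2]
gripper_width: 0.0003
finger_force: 0.0
t: 5.58
ee_pos: [0.4779, -0.0035, 0.0918]
tool_rot: [-0.0, 1.0, 0.018, -0.0]
ft_force: [0.1, -0.8, 0.6]
gripper_width: 0.0005
finger_force: 0.0
t: 6.0
ee_pos: [0.5155, -0.0025, 0.092]
tool_rot: [0.0, 1.0, 0.018, 0.0]
ft_force: [0.6, 0.0, 1.1]
gripper_width: 0.0002
finger_force: 0.0
```

```bash
cat > lid.py <<'E'
from h import *
import sys
save("side",sys.argv[1]);b=cv2.imread(f"pics/{sys.argv[1]}.png",0).astype(int);a=cv2.imread("pics/scene2.png" if 0 else "pics/side2.png",0).astype(int)
print(env.state()["t"],env.state()["ft_force"],env.state()["ee_pos"])
for r in (152,156): print(a[r,256:338:2].tolist());print(b[r,256:338:2].tolist())
E
python3 lid.py d7
```

```text
6.05 [-0.96556689  0.07886664  0.71670183] [ 0.51558963 -0.00248597  0.092034  ]
[122, 124, 123, 123, 131, 149, 149, 148, 148, 148, 147, 147, 148, 148, 150, 150, 150, 149, 149, 147, 149, 154, 155, 147, 149, 146, 142, 133, 84, 93, 142, 150, 150, 151, 149, 132, 80, 58, 59, 90, 113]
[125, 124, 125, 126, 133, 153, 151, 150, 151, 150, 150, 151, 152, 152, 152, 153, 152, 151, 152, 151, 152, 158, 157, 145, 109, 88, 84, 79, 51, 66, 88, 90, 90, 89, 90, 82, 59, 47, 59, 92, 114]
[123, 123, 122, 125, 140, 139, 136, 141, 141, 139, 140, 140, 141, 143, 143, 143, 145, 149, 148, 145, 147, 152, 148, 144, 144, 141, 136, 128, 81, 91, 138, 145, 146, 145, 145, 128, 83, 61, 60, 91, 112]
[126, 126, 125, 128, 144, 143, 140, 143, 144, 144, 143, 144, 145, 146, 147, 147, 148, 152, 152, 149, 151, 157, 153, 147, 147, 144, 138, 130, 83, 82, 115, 120, 110, 99, 97, 89, 63, 43, 61, 92, 114]
```

Run:
```python
from h import *
save("scene","s8");save("wrist","w8")
b=cv2.imread("pics/d7.png");a=cv2.imread("pics/s8.png");w=cv2.imread("pics/w8.png")
m=np.hstack([cv2.resize(b[115:175,280:340],(400,400),interpolation=2),cv2.resize(a[135:195,180:240],(400,400),interpolation=2)])
cv2.imwrite("pics/m5.png",np.vstack([m,cv2.resize(w[150:300,56:456],(800,200) if 0 else (533,200)).copy() if 0 else np.hstack([cv2.resize(w[150:300,156:356],(267,200)),np.zeros((200,533,3),np.uint8)])]))
e=env.state()["ee_pos"]
for h in(-.017,0,.017):print([proj(c,e+[0,0,h]).round(1).tolist() for c in("side","scene")])
```

```text
[[309.8, 150.4], [208.3, 169.7]]
[[310.3, 145.9], [208.0, 164.8]]
[[310.9, 141.3], [207.7, 159.9]]
```

View pics/m5.png

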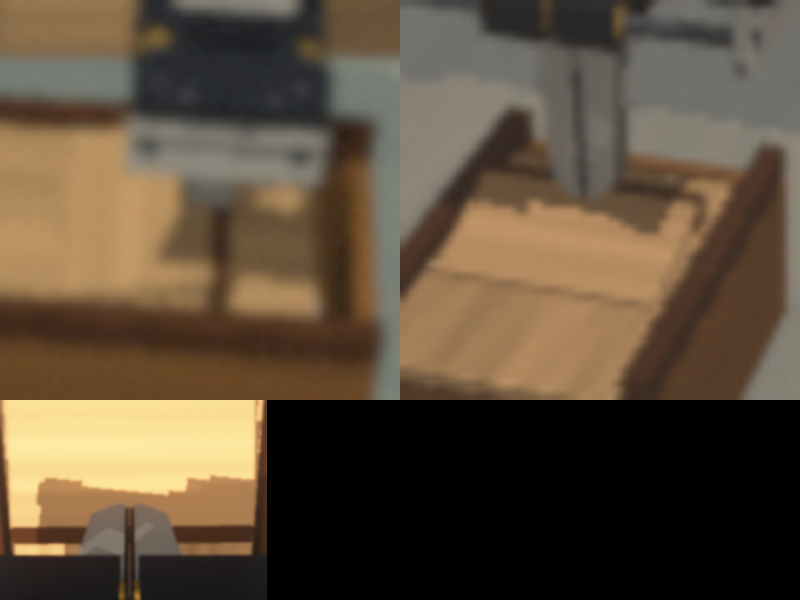

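The tip is at (311,146) in the side picture and (207,165) in the scene picture, above or past the step line, and the lid has not moved. I'll back off and feel for the lid top by force.

```bash
python3 -m inch '[0,0,12,0,0,0,0,-16,0,14,0,0,0,0,-30,0,10,0,0,0,0,-30,0,0,0,0,0,0,-30,0,0,0,0,0,0]'; for i in 1; do :; done; python3 -m inch '[0,0,-2,0,0,0,0,0,0,-2,0,0,0,0]'; python3 -m inch '[0,0,-2,0,0,0,0,0,0,-2,0,0,0,0]'; python3 -m inch '[0,0,-2,0,0,0,0,0,0,-2,0,0,0,0]'
```

```text
t: 6.57
ee_pos: [0.483, -0.0024, 0.0907]
tool_rot: [-0.0, 1.0, 0.018, -0.001]
ft_force: [-0.1, -0.2, -0.5]
gripper_width: 0.0008
finger_force: 0.0
t: 6.73
ee_pos: [0.4845, -0.0025, 0.0897]
tool_rot: [-0.0, 1.0, 0.018, -0.0]
ft_force: [-0.0, -0.6, -0.1]
gripper_width: 0.0005
finger_force: 0.0
t: 6.9
ee_pos: [0.4843, -0.0025, 0.0878]
tool_rot: [-0.0, 1.0, 0.018, -0.0]
ft_force: [-0.5, -0.1, -0.5]
gripper_width: 0.0003
finger_force: 0.0
t: 7.07
ee_pos: [0.484, -0.0025, 0.0858]
tool_rot: [-0.0, 1.0, 0.018, -0.0]
ft_force: [-1.3, -0.8, 0.7]
gripper_width: 0.0007
finger_force: 0.0
```

```bash
python3 -m inch '[0,0,-2,0,0,0,0,0,0,-2,0,0,0,0]'; python3 -m inch '[0,0,-2,0,0,0,0,0,0,-2,0,0,0,0]'; python3 -m inch '[0,0,-2,0,0,0,0,0,0,-2,0,0,0,0]';python3 lid.py d9
```

```text
t: 7.23
ee_pos: [0.4839, -0.0025, 0.0838]
tool_rot: [-0.0, 1.0, 0.018, -0.0]
ft_force: [-0.1, 0.1, 0.4]
gripper_width: 0.0001
finger_force: 0.0
t: 7.4
ee_pos: [0.4839, -0.0025, 0.0818]
tool_rot: [-0.0, 1.0, 0.018, -0.0]
ft_force: [-0.7, 0.3, 0.9]
gripper_width: 0.0007
finger_force: 0.0
t: 7.57
ee_pos: [0.4839, -0.0025, 0.0797]
tool_rot: [-0.0, 1.0, 0.018, -0.0]
ft_force: [-0.9, 0.6, -0.5]
gripper_width: 0.0005
finger_force: 0.0
7.6167 [0.44542092 0.75013925 0.31087097] [ 0.4839427  -0.00249526  0.07988764]
[122, 124, 123, 123, 131, 149, 149, 148, 148, 148, 147, 147, 148, 148, 150, 150, 150, 149, 149, 147, 149, 154, 155, 147, 149, 146, 142, 133, 84, 93, 142, 150, 150, 151, 149, 132, 80, 58, 59, 90, 113]
[126, 125, 124, 124, 135, 152, 152, 150, 150, 151, 151, 150, 153, 150, 152, 153, 151, 152, 151, 150, 152, 158, 157, 150, 152, 150, 144, 137, 85, 93, 123, 94, 90, 89, 89, 83, 59, 47, 46, 60, 103]
[123, 123, 122, 125, 140, 139, 136, 141, 141, 139, 140, 140, 141, 143, 143, 143, 145, 149, 148, 145, 147, 152, 148, 144, 144, 141, 136, 128, 81, 91, 138, 145, 146, 145, 145, 128, 83, 61, 60, 91, 112]
[125, 125, 125, 129, 143, 143, 140, 143, 143, 143, 144, 144, 144, 145, 145, 147, 147, 152, 152, 149, 152, 157, 154, 147, 148, 144, 141, 130, 82, 84, 90, 87, 86, 88, 86, 81, 57, 45, 45, 58, 102]
```

```bash
python3 -m inch '[0,0,-2,0,0,0,0,0,0,-2,0,0,0,0]'; python3 -m inch '[0,0,-2,0,0,0,0,0,0,-2,0,0,0,0]'; python3 -m inch '[8,0,0,0,0,0,0,16,0,0,0,0,0,0,16,0,0,0,0,0,0]';python3 -m inch '[8,0,0,0,0,0,0,16,0,0,0,0,0,0,16,0,0,0,0,0,0]';python3 lid.py d10
```

```text
t: 7.78
ee_pos: [0.4839, -0.0025, 0.0778]
tool_rot: [-0.0, 1.0, 0.018, -0.0]
ft_force: [-0.2, 0.6, -0.2]
gripper_width: 0.0005
finger_force: 0.0
t: 7.95
ee_pos: [0.4839, -0.0025, 0.0758]
tool_rot: [-0.0, 1.0, 0.018, -0.0]
ft_force: [-0.3, -0.2, -0.7]
gripper_width: 0.0004
finger_force: 0.0
t: 8.2
ee_pos: [0.5016, -0.0025, 0.0761]
tool_rot: [0.0, 1.0, 0.018, 0.0]
ft_force: [0.4, 0.2, 0.5]
gripper_width: 0.0003
finger_force: 0.0
t: 8.45
ee_pos: [0.5176, -0.0025, 0.0761]
tool_rot: [0.0, 1.0, 0.018, 0.001]
ft_force: [-0.6, 0.3, -1.1]
gripper_width: 0.0007
finger_force: 0.0
8.5 [-0.41631839 -0.19664481  0.37473018] [ 0.51707291 -0.00256836  0.07604535]
[122, 124, 123, 123, 131, 149, 149, 148, 148, 148, 147, 147, 148, 148, 150, 150, 150, 149, 149, 147, 149, 154, 155, 147, 149, 146, 142, 133, 84, 93, 142, 150, 150, 151, 149, 132, 80, 58, 59, 90, 113]
[137, 152, 151, 150, 152, 152, 150, 151, 151, 152, 150, 152, 151, 151, 153, 149, 152, 158, 157, 151, 152, 150, 143, 121, 60, 66, 87, 89, 90, 90, 90, 89, 65, 54, 54, 52, 53, 49, 63, 93, 114]
[123, 123, 122, 125, 140, 139, 136, 141, 141, 139, 140, 140, 141, 143, 143, 143, 145, 149, 148, 145, 147, 152, 148, 144, 144, 141, 136, 128, 81, 91, 138, 145, 146, 145, 145, 128, 83, 61, 60, 91, 112]
[140, 147, 148, 147, 147, 143, 141, 144, 143, 145, 146, 146, 147, 152, 151, 149, 150, 154, 152, 145, 144, 137, 131, 102, 61, 70, 87, 87, 88, 88, 87, 80, 67, 84, 85, 62, 66, 56, 63, 92, 115]
```

The lid is moving; the step edge shifted 8 px, about 20 mm. I'll keep pushing.

```bash
python3 -m inch '[8,0,0,0,0,0,0,16,1,0,0,0,0,0,24,1,0,0,0,0,0,32,1,0,0,0,0,0,40,1,0,0,0,0,0,48,2,0,0,0,0,0,48,2,0,0,0,0,0]';python3 lid.py d11; python3 -m inch '[4,0,0,0,0,0,0,8,0,0,0,0,0,0,12,0,0,0,0,0,0,15,0,0,0,0,0,0,15,0,0,0,0,0,0]'; python3 lid.py d12
```

```text
t: 9.08
ee_pos: [0.5659, -0.0006, 0.0762]
tool_rot: [0.0, 1.0, 0.018, 0.001]
ft_force: [0.0, -0.4, -0.0]
gripper_width: 0.0003
finger_force: 0.0
9.1333 [-0.46191741 -0.65105782  0.43810789] [ 5.65217067e-01 -5.64288218e-04  7.61143841e-02]
[122, 124, 123, 123, 131, 149, 149, 148, 148, 148, 147, 147, 148, 148, 150, 150, 150, 149, 149, 147, 149, 154, 155, 147, 149, 146, 142, 133, 84, 93, 142, 150, 150, 151, 149, 132, 80, 58, 59, 90, 113]
[149, 150, 150, 150, 153, 155, 152, 152, 158, 159, 152, 153, 150, 142, 102, 52, 65, 86, 88, 87, 89, 88, 87, 66, 56, 60, 59, 54, 56, 70, 75, 77, 75, 76, 75, 75, 76, 60, 63, 94, 115]
[123, 123, 122, 125, 140, 139, 136, 141, 141, 139, 140, 140, 141, 143, 143, 143, 145, 149, 148, 145, 147, 152, 148, 144, 144, 141, 136, 128, 81, 91, 138, 145, 146, 145, 145, 128, 83, 61, 60, 91, 112]
[146, 147, 148, 148, 148, 144, 137, 139, 142, 137, 131, 126, 123, 119, 98, 58, 75, 98, 98, 100, 99, 99, 92, 65, 61, 78, 77, 63, 71, 90, 96, 96, 94, 95, 94, 92, 90, 65, 63, 95, 116]
t: 9.55
ee_pos: [0.5797, -0.0005, 0.0761]
tool_rot: [0.0, 1.0, 0.018, 0.0]
ft_force: [-0.1, -0.0, 
[... 184 characters left out ...]
, 148, 148, 150, 150, 150, 149, 149, 147, 149, 154, 155, 147, 149, 146, 142, 133, 84, 93, 142, 150, 150, 151, 149, 132, 80, 58, 59, 90, 113]
[149, 148, 155, 153, 153, 155, 161, 154, 151, 155, 146, 127, 66, 46, 82, 89, 88, 88, 88, 89, 77, 58, 58, 61, 61, 56, 62, 76, 78, 76, 76, 74, 76, 75, 75, 76, 74, 62, 64, 93, 115]
[123, 123, 122, 125, 140, 139, 136, 141, 141, 139, 140, 140, 141, 143, 143, 143, 145, 149, 148, 145, 147, 152, 148, 144, 144, 141, 136, 128, 81, 91, 138, 145, 146, 145, 145, 128, 83, 61, 60, 91, 112]
[147, 146, 149, 143, 139, 138, 140, 130, 127, 125, 117, 112, 82, 64, 111, 120, 117, 105, 98, 98, 83, 60, 68, 70, 64, 61, 68, 87, 97, 98, 95, 96, 94, 94, 93, 93, 89, 63, 63, 94, 115]
```

```bash
python3 -m inch '[3,0,0,0,0,0,0,6,0,0,0,0,0,0,6,0,0,0,0,0,0]'; python3 -m inch '[3,0,0,0,0,0,0,4,0,0,0,0,0,0]' ; python3 -m inch '[2,0,0,0,0,0,0,3,0,0,0,0,0,0]'
```

```text
t: 9.85
ee_pos: [0.5842, -0.0005, 0.0759]
tool_rot: [-0.0, 1.0, 0.018, -0.001]
ft_force: [-7.9, 0.1, 5.0]
gripper_width: 0.0007
finger_force: 3.8
t: 10.02
ee_pos: [0.5843, -0.0004, 0.0758]
tool_rot: [-0.0, 1.0, 0.019, -0.006]
ft_force: [-33.0, -0.6, 25.7]
gripper_width: 0.0007
finger_force: 16.7
t: 10.18
ee_pos: [0.5844, -0.0004, 0.0758]
tool_rot: [-0.0, 1.0, 0.019, -0.01]
ft_force: [-48.0, -1.6, 37.7]
gripper_width: 0.0004
finger_force: 25.0
```

The end stop is reached and the lid is fully open. Next I back off, lift and move toward the ring, staying high.

```bash
python3 -m inch '[-15,0,0,0,0,0,0,-30,0,5,0,0,0,0,-30,0,40,0,0,0,0,-30,0,80,0,0,0,0,-30,0,110,0,0,0,0,-30,0,110,0,0,0,0]'; python3 -m inch '[5,35,0,0,0,0,0,5,75,0,0,0,0,0,8,115,0,0,0,0,0,8,155,0,0,0,0,0,8,195,0,0,0,0,0,8,230,0,0,0,0,0,8,260,0,0,0,0,0,8,260,0,0,0,0,0,8,260,0,0,0,0,0]'; python3 lid.py d13 | head -3
python3 - <<'E'
from h import *
save("wrist","w13");m=env.silhouettes("green_ring","wrist")
for o in m[:3]: print(o["xy"],o["confidence"],o["mask"].sum(),ray("wrist",o["xy"],.0875))
for c in("scene",):
    save(c,"s13")
    for t in("green_ring","grey_ring"):
        for o in env.silhouettes(t,c): print(t,o["xy"],o["confidence"])
print(proj("wrist",[.57,.26,.0875]))
E
```

```text
t: 10.68
ee_pos: [0.5653, -0.0008, 0.1925]
tool_rot: [0.001, 1.0, 0.018, 0.005]
ft_force: [0.2, 0.5, 1.2]
gripper_width: 0.0004
finger_force: 0.0
t: 11.43
ee_pos: [0.5699, 0.2607, 0.1854]
tool_rot: [0.0, 1.0, 0.019, 0.0]
ft_force: [0.1, -0.8, -0.7]
gripper_width: 0.0006
finger_force: 0.0
11.4833 [ 0.2944778  -1.25106645 -1.06430554] [0.57007073 0.2595624  0.18556054]
[122, 124, 123, 123, 131, 149, 149, 148, 148, 148, 147, 147, 148, 148, 150, 150, 150, 149, 149, 147, 149, 154, 155, 147, 149, 146, 142, 133, 84, 93, 142, 150, 150, 151, 149, 132, 80, 58, 59, 90, 113]
[155, 161, 160, 153, 110, 49, 61, 116, 143, 145, 143, 143, 144, 144, 144, 144, 144, 144, 132, 82, 31, 29, 34, 56, 57, 58, 55, 57, 57, 57, 56, 55, 57, 56, 56, 57, 54, 51, 65, 97, 120]
[80.7, 39.8] 0.97 4723 [0.68557682 0.39427303 0.0875    ]
[254.3, 210.8] 0.8 4052 [0.55143148 0.25604842 0.0875    ]
[138.8, 154.6] 0.76 1573 [0.59741128 0.35359991 0.0875    ]
green_ring [348.8, 273.0] 0.79
green_ring [340.1, 225.7] 0.68
green_ring [290.7, 196.5] 0.62
grey_ring [133.1, 146.7] 0.63
grey_ring [293.0, 196.4] 0.31
[250.48019688 190.06910258]
```

```bash
python3 -m inch '[-3,0,-20,0,0,0,0,-3,0,-45,0,0,0,0,-3,0,-45,0,0,0,0]'
python3 - <<'E'
from h import *
w=save("wrist","w14")[:,:,::-1];d=save("side","d14")[:,:,::-1];s=save("scene","s14")[:,:,::-1]
f=lambda i:cv2.resize(i,(400,300),interpolation=2)
cv2.imwrite("pics/m6.png",np.vstack([np.hstack([f(w),f(d[150:270,230:390])]),np.hstack([f(s[120:240,210:370]),f(d[100:220,230:390])])]))
e=env.state()["ee_pos"];print(e,[(proj(c,e-[0,0,.017]).round(),proj(c,[.57,.26,.1]).round()) for c in("side","scene")])
E
```

```text
t: 11.98
ee_pos: [0.5651, 0.2581, 0.1371]
tool_rot: [0.001, 1.0, 0.018, -0.003]
ft_force: [-0.5, 0.4, -1.3]
gripper_width: 0.0004
finger_force: 0.0
[0.56758973 0.25930475 0.14211   ] [(array([280., 210.]), array([279., 217.])), (array([293., 182.]), array([292., 190.]))]
```

View pics/m6.png

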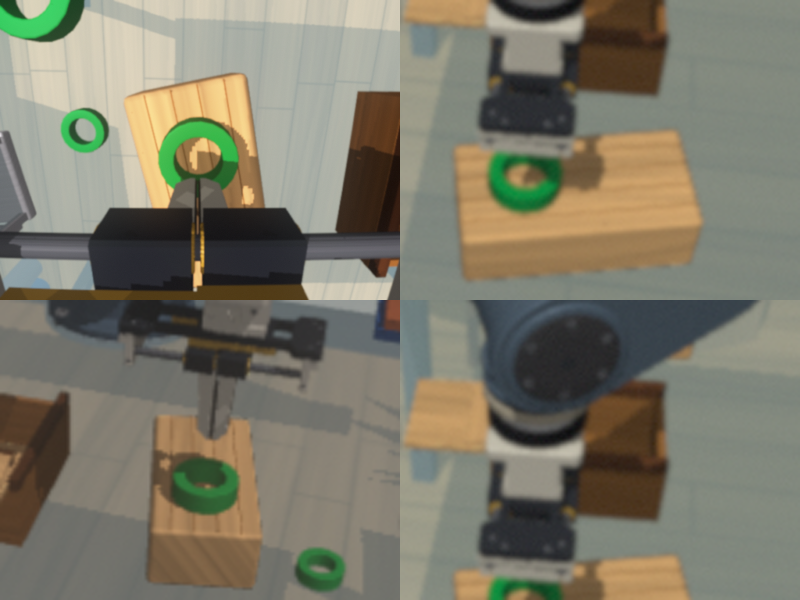

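The side and scene views show the lid fully open and the fingers above the middle-sized ring. The tip is at about (295,174) in the scene picture, somewhat high, and the ring shows at (255,202) in the wrist picture. I'll check for a bias numerically.

Run:
```python
from h import *
e=np.array(env.state()["ee_pos"])
for h in(-.017,0,.02):print(h,proj("wrist",e+[0,0,h]).round(1),"seen tip ~(253,230)")
im=cv2.imread("pics/w14.png").astype(int);m=((im[:,:,1]-im[:,:,2]>40)&(im[:,:,1]-im[:,:,0]>30)).astype(np.uint8)
n,l,st,ce=cv2.connectedComponentsWithStats(m)
for i in range(1,n):
    if st[i,4]>300:print(st[i])
i=1+np.argmin(np.abs(ce[1:]-[255,202]).sum(1));x,y,w,h=st[i,:4]
# use width: outer diameter .07 at top; centre row = top row + w/2 approx
c=(x+w/2,y+w/2);print(c,w);M=env.camera_model("wrist")
for z in(.0875,.1):print(ray("wrist",c,z).round(3))
print("cam",np.round(M["position"],3),"range from width",M["K"][0][0]*.07/w, "expected", np.linalg.norm(ray("wrist",c,.1)-M["position"]))
for d in (-.02,0,.02,.04):   # if camera were higher by d
    p=np.array(M["position"])+[0,0,d]; r=ray("wrist",c,0)-M["position"];print(d,(p+r*(.1-p[2])/r[2]).round(3))
```

```text
-0.017 [252.1 226.6] seen tip ~(253,230)
0 [252.1 238. ] seen tip ~(253,230)
0.02 [252.  254.2] seen tip ~(253,230)
[   0    0   91   50 2873]
[  77  139   57   57 1729]
[ 203  154  102   88 4000]
(np.float64(254.0), np.float64(205.0)) 102
[0.569 0.258 0.088]
[0.573 0.258 0.1  ]
cam [0.647 0.262 0.317] range from width 0.22991865915993215 expected 0.2294538357125084
-0.02 [0.58  0.259 0.1  ]
0 [0.573 0.258 0.1  ]
0.02 [0.566 0.258 0.1  ]
0.04 [0.56  0.258 0.1  ]
```

```bash
python3 -m inch '[3,0,-9,0,0,0,0,3,0,-9,0,0,0,0,3,0,-9,0,0,0,0,3,0,-9,0,0,0,0,3,0,-9,0,0,0,0,3,0,-9,0,0,0,0,3,0,-9,0,0,0,0,3,0,-9,0,0,0,0,3,0,-9,0,0,0,0,3,0,-9,0,0,0,0]'; for a in 1; do python3 -m inch '[0,0,0,0,0,0,0,0,0,0,0,0,0,0,0,0,0,0,0,0,0,0,0,0,0,0,0,0,0,0,0,0,0,0,0,0,0,0,0,0,0,0,0,0,0,0,0,0,0,0,0,0,0,0,0,0,0,0,0,0,0,0,0,0,0,0,0,0,0,0]'; done; python3 -m inch '[0,0,0,0,0,0,0,0,0,0,0,0,0,0,0,0,0,0,0,0,0,0,0,0,0,0,0,0,0,0,0,0,0,0,0,0,0,0,0,0,0,0,0,0,0,0,0,0,0,0,0,0,0,0,0,0,0,0,0,0,0,0,0,0,0,0,0,0,0,0]'; python3 -m inch '[0,0,30,0,0,0,0,0,0,60,0,0,0,0,-10,-35,60,0,0,0,0,-20,-75,60,0,0,0,0,-20,-75,60,0,0,0,0]'
python3 - <<'E'
from h import *
save("side","d15");save("scene","s15")
b=cv2.imread("pics/d15.png",0).astype(int);a=cv2.imread("pics/side2.png",0).astype(int)
for r in (140,148,152): print(b[r,250:345].tolist())
E
```

```text
t: 12.97
ee_pos: [0.57, 0.2595, 0.1321]
tool_rot: [-0.0, 1.0, 0.018, 0.0]
ft_force: [-0.8, -0.7, -0.4]
gripper_width: 0.0009
finger_force: 0.0
t: 13.8
ee_pos: [0.57, 0.2595, 0.132]
tool_rot: [-0.0, 1.0, 0.018, 0.0]
ft_force: [0.4, 0.8, 0.5]
gripper_width: 0.0004
finger_force: 0.0
t: 14.63
ee_pos: [0.57, 0.2595, 0.132]
tool_rot: [-0.0, 1.0, 0.018, 0.0]
ft_force: [-0.5, 0.8, -0.8]
gripper_width: 0.001
finger_force: 0.0
t: 15.05
ee_pos: [0.5487, 0.1801, 0.1924]
tool_rot: [0.001, 1.0, 0.017, -0.0]
ft_force: [-0.7, -0.9, -0.6]
gripper_width: 0.0007
finger_force: 0.0
[140, 139, 140, 139, 138, 140, 140, 141, 144, 150, 153, 154, 155, 152, 153, 155, 157, 161, 162, 162, 157, 154, 156, 156, 156, 151, 141, 123, 94, 65, 56, 55, 51, 47, 44, 44, 42, 41, 42, 42, 42, 42, 43, 38, 43, 41, 41, 38, 39, 38, 39, 38, 38, 41, 40, 43, 43, 43, 46, 51, 62, 75, 82, 79, 65, 59, 56, 55, 56, 57, 56, 56, 56, 55, 55, 54, 55, 51, 52, 54, 52, 47, 49, 53, 63, 87, 110, 123, 126, 125, 126, 126, 126, 127, 125]
[157, 156, 157, 156, 157, 157, 155, 153, 154, 156, 156, 155, 153, 153, 154, 157, 160, 162, 161, 158, 153, 152, 155, 153, 149, 138, 114, 77, 47, 45, 44, 48, 42, 48, 45, 51, 65, 70, 60, 45, 43, 43, 43, 43, 44, 42, 45, 44, 43, 44, 44, 43, 45, 51, 52, 50, 44, 49, 59, 66, 59, 50, 44, 45, 46, 50, 52, 53, 54, 54, 53, 52, 54, 52, 55, 55, 53, 55, 53, 52, 49, 46, 47, 52, 62, 82, 109, 123, 128, 129, 129, 127, 129, 128, 128]
[151, 150, 150, 149, 150, 150, 151, 151, 156, 155, 156, 153, 153, 153, 156, 159, 161, 160, 158, 153, 151, 153, 156, 153, 148, 143, 127, 99, 75, 63, 56, 55, 53, 52, 51, 50, 47, 44, 44, 45, 46, 44, 46, 44, 43, 40, 41, 41, 37, 39, 39, 38, 40, 41, 40, 41, 37, 38, 37, 38, 40, 38, 40, 40, 46, 49, 51, 54, 55, 54, 54, 56, 55, 52, 54, 55, 56, 54, 54, 52, 47, 42, 42, 51, 61, 79, 104, 121, 127, 127, 128, 129, 128, 128, 129]
```

```bash
python3 -m inch '[-9,-38,0,0,0,0,0,-18,-76,0,0,0,0,0,-27,-114,0,0,0,0,0,-36,-152,0,0,0,0,0,-44,-187,0,0,0,0,0,-44,-187,-30,0,0,0,0,-44,-187,-60,0,0,0,0,-44,-187,-87,0,0,0,0,-44,-187,-87,0,0,0,0,-44,-187,-87,0,0,0,0]'
python3 - <<'E'
from h import *
im=save("wrist","w16");e=env.state()["ee_pos"];print(e)
for p in [(.506,-.003,.075),(.557,0,.084),(.446,-.008,.091)]: print(proj("wrist",p).round())
g=cv2.cvtColor(im,cv2.COLOR_RGB2GRAY);print(g[::8,256].tolist());print(g[::8,230].tolist())
E
```

```text
t: 15.98
ee_pos: [0.506, -0.0018, 0.1046]
tool_rot: [-0.0, 1.0, 0.019, -0.001]
ft_force: [0.0, -1.3, 0.4]
gripper_width: 0.0005
finger_force: 0.0
[ 0.50684247 -0.00195072  0.10586831]
[254. 220.]
[252. 144.]
[258. 313.]
[239, 234, 236, 240, 233, 232, 232, 231, 109, 109, 151, 226, 225, 225, 225, 226, 226, 226, 116, 158, 156, 156, 155, 154, 153, 153, 152, 152, 153, 86, 76, 73, 72, 61, 51, 42, 74, 86, 66, 71, 99, 133, 185, 180, 207, 230, 79, 81]
[239, 234, 236, 239, 233, 231, 232, 231, 109, 109, 197, 236, 236, 236, 236, 237, 236, 236, 112, 107, 105, 102, 100, 97, 95, 95, 93, 92, 92, 102, 115, 115, 137, 111, 32, 31, 31, 29, 29, 51, 57, 56, 57, 56, 46, 35, 33, 79]
```

The lid's rear edge shows at row 144 of the wrist picture, exactly where predicted, so the fingers are centred over the opening. I'll dwell there.

```bash
python3 -m inch '[0,0,0,0,0,0,0,0,0,0,0,0,0,0,0,0,0,0,0,0,0,0,0,0,0,0,0,0,0,0,0,0,0,0,0,0,0,0,0,0,0,0,0,0,0,0,0,0,0,0,0,0,0,0,0,0,0,0,0,0,0,0,0,0,0,0,0,0,0,0]';python3 -m inch '[0,0,0,0,0,0,0,0,0,0,0,0,0,0,0,0,0,0,0,0,0,0,0,0,0,0,0,0,0,0,0,0,0,0,0,0,0,0,0,0,0,0,0,0,0,0,0,0,0,0,0,0,0,0,0,0,0,0,0,0,0,0,0,0,0,0,0,0,0,0]';python3 -m inch '[0,0,0,0,0,0,0,0,0,0,0,0,0,0,0,0,0,0,0,0,0,0,0,0,0,0,0,0,0,0,0,0,0,0,0,0,0,0,0,0,0,0,0,0,0,0,0,0,0,0,0,0,0,0,0,0,0,0,0,0,0,0,0,0,0,0,0,0,0,0]';python3 -m inch '[0,0,30,0,0,0,0,0,0,60,0,0,0,0,0,0,90,0,0,0,0,0,0,90,0,0,0,0,0,0,90,0,0,0,0]'; python3 -c "
from workcell import env
print(env.finish_job())"
```

```text
t: 16.87
ee_pos: [0.506, -0.0025, 0.105]
tool_rot: [-0.0, 1.0, 0.018, -0.0]
ft_force: [-0.2, -1.2, -0.1]
gripper_width: 0.0006
finger_force: 0.0
t: 17.7
ee_pos: [0.506, -0.0025, 0.1051]
tool_rot: [0.0, 1.0, 0.018, 0.0]
ft_force: [0.9, -0.5, -0.5]
gripper_width: 0.0008
finger_force: 0.0
t: 18.53
ee_pos: [0.506, -0.0025, 0.105]
tool_rot: [0.0, 1.0, 0.018, -0.0]
ft_force: [0.8, 0.5, 0.0]
gripper_width: 0.0005
finger_force: 0.0
t: 18.95
ee_pos: [0.5067, -0.0025, 0.1963]
tool_rot: [0.0, 1.0, 0.018, 0.002]
ft_force: [-0.3, -0.9, -0.8]
gripper_width: 0.0007
finger_force: 0.0
the job is handed in; nothing more can be done
None
```

I pushed the lid to its end stop, pointed at the green ring and then into the open box for about 2 s or more each, and handed the job in at about 19 s; no verdict came back.

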